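# Hook out the card drawer of an avionics unit

### The job

The card drawer of the low dark avionics unit has its small pull eye tucked out of sight under the overhanging top cover. Take the hooked puller from its rubber mat, feel for the eye with the hook, catch it and gently draw the drawer all the way out to its stop, pulling with the hook only and keeping the hand off the unit. Then unhook and stand the puller upright back on its mat, leaving the other things on the bench where they are.

Things in the scene. Friction and masses are not known exactly. Their poses are not given: they have to be found in the camera images.
- unit: Avionics unit: low dark metal box fixed to the bench, 220 mm wide, 101 mm high. Its 6 mm top cover juts 60 mm out past the rest of the front; below the cover it is open from the front and sides. Origin: on the bench, plumb below the middle of the cover's front edge. x into the unit, y left, z up. The hook may press or pull on unit, drawer or eye with at most 25 N; the hand must not touch them.
- ledge (a point): Middle of the overhanging cover's front edge, on its underside, 95 mm above the bench. Axes as the unit's.
- slot (a point): Mid-place of the hidden pull eye, at ring height, 40 mm above the bench; moves with the drawer; axes as the unit's (drawer shut: 35 mm in from the ledge). The ring's centre is at this x and z, but up to 55 mm to either side in y: not measured, to be felt for. The eye is bolted tight there in a 150 mm long slot, differently on each unit, and does not give.
- face (a point): Middle of the drawer's aluminium front, 200 mm wide, 74 mm high. The eye is a level steel ring, hole axis vertical: a flat lug, 7 mm thick, nearly round (eight-sided), 30 mm across outside, 16 mm hole, centre 25 mm out from this face, joined to it by a 10 mm wide stem; it spans 36.5 to 43.5 mm above the bench. Axes as the unit's.
- drawer (a joint): How far the card drawer is drawn out, in m: 0 shut, 0.070 at its hard stop. It slides along the unit's -x and stays where it is left; it needs about 5 to 7 N to slide. The eye moves with it. It starts up to 8 mm out.
- hook_grip (a point): Hooked puller, 130 to 200 g, loose, standing on its mat: black upright grip 24 mm (x) by 20 mm (y), 6 to 85 mm above the underside of its 44 mm square, 6 mm thick steel foot. This point: on the grip's axis, 55 mm above the foot's underside; grasp here from above, fingers on the y sides. z up, x towards the hook. It tips over easily if dropped or nudged.
- hook_tip (a point): Lower end of the puller's hook. A level 7 mm steel rod runs from the grip along +x, its axis 30 mm above the foot's underside; 90 mm from the grip's axis it turns straight down into the hook's finger, 7 mm round, flat-ended, ending here, level with the foot's underside (55 mm below and 90 mm ahead of the grip point). Axes as the grip point's.
- mat: The puller's flat black rubber mat, 220 mm (x) by 160 mm (y), 3 mm thick, fixed. Origin at the centre of its underside. The puller starts with its grip axis within 45 mm of the mat's point x = -30 mm, y = 0. The whole foot must end on the mat.
- meter: Bystander: loose grey multimeter lying flat, 190 x 90 x 36 mm, 0.8 kg; origin at the centre of its underside. It and the mat lie on either side of the unit, which side is which varies.
- dish: Bystander: loose small metal parts dish, 70 mm across, 30 mm high; origin at the centre of its underside.
- loupe: Bystander: loose black eye loupe standing on its rim, 46 mm across, 50 mm high; origin at the centre of its underside.
Mind the look-alikes: they are no part of the job. Of the things like the part that bears hook_grip, leave any that is red; of the rest the smaller one is meant.

How it is judged:
By the outcome, as a careful person would: the job done as asked, in the order asked, and still so for the second after the job is handed in, with the robot touching nothing.
It also fails if it takes over 67 s, if anything falls off the work surface, if the arm or the gripper's body presses on something with over 40 N, if the wrist force passes 120 N, or if a joint passes its speed limit or range.

### The arm

A 6-joint arm with a two-finger parallel gripper is mounted at the origin on the work surface. World frame = base frame: x ahead of the robot, y to its left, z up, the work surface at z = 0. Lengths are in mm, angles in rad, forces in N, time in s.
With the tool pointing down it reaches from about 300 to 775 mm from the base axis. Payload 14.6 kg.
Tool frame: the origin (TCP) lies at the very end of the fingers, on their centre line; the grasp point (between the pads) lies 19 mm behind it; z points along the fingers, y is the line along which they close (so a half turn about z gives the same grasp; the last joint's range is limited). The gripper opens to 94 mm and grips with 3 to 60 N. Pads are 16 mm wide; open, the fingers measure 119 mm over their backs; the gripper's body (75 mm by 177 mm) begins 78 mm behind the grasp point.
Start: joints at [-1.41, 0.3, 1.521, -0, 1.321, -0.067], TCP at [124.203, -535.783, 205.446] pointing down, gripper open.
Joint ranges: [-3.03, 3.03], [-0.79, 2.21], [0.23, 2.52], [-1.04, 4.18], [0, 3.07], [-2.55, 2.55]. Speed limits (rad/s): [2.22, 2.22, 2.57, 3.14, 3.14, 3.14].

### API

Orientations are given as [roll, pitch, yaw] about the fixed x, y, z axes, in that order (R = Rz(yaw) Ry(pitch) Rx(roll)).
In Python, from cell import manip, optics gives the robot as it stands.
- The arm moves only by the shell command python3 -m crank 'ROWS' [FORCE]. ROWS is JSON, a list of rows, each a list of 7 numbers: the opening in per cent of the stroke, from 0 (shut) to 100 (fully open), then the shift along the tool's x, y, z in mm, then the turn, a rotation vector about the tool's x, y, z in rad. A call has 1 to 10 rows; each row is the pose to reach, as a shift and turn from the pose commanded when the call began, along the tool's axes at that moment; what a row does not reach only later rows make up. A row lasts 1/10 s, in which the tool goes at most 50 mm and 8.59 degrees, less where a joint would pass 70% of its speed; a pose out of reach is approached as far as the arm can. A call with a gripper value outside its range is refused whole. The fingers move at their own pace and stop on an object; FORCE is the grip in N (left out, the last holds). Time passes only in rows, so rows that repeat a pose let the fingers close. It gives the time, the measured TCP pose, the force, the opening and the grip force at its end, in the units of the state.
- manip.read_state(): the state, without advancing time (a new reading comes with each control period).
- optics.camera(name): name is "scene" or "top"; returns (picture, depth): 400x640x3 uint8, red, green, blue; 400x640 float32, mm along the optical axis (not along the pixel's ray), 0 where there is no reading.
- optics.calibration(name): a dict with "camera_matrix" (3x3 intrinsics, pixels), "k1" (the pictures are not rectified: a ray, as slopes to the right and down, at radius r is drawn at 1 + k1 r^2 times it, then the intrinsics apply), "R" (3x3) and "t" (3): a world point X has camera coordinates R X + t. Camera axes: x right, y down, z forward; pixel columns grow to the right and rows downward; lengths in mm; the calibration is good to about 2 mm. A picture is of the moment at which its call begins. calibration takes no time and is no camera call.
- manip.sign_off(): hands the job in; it is judged then, once.
The state is a dict: "clock": time; "joints": joint angles; "qd": joint speeds; "effort": joint torques, N m; "eef_pos": TCP position; "eef_rot": TCP orientation; "wrist_force": force on the tool from outside, world axes, zero at the start; "moment": the same for the moment, N m; "finger_gap": finger opening in mm; "finger_force": force on a finger pad.
Only numpy, scipy, OpenCV 4.12 (cv2) and the standard library are available. Lean on these libraries where they do the work, as an engineer would, in place of code of your own. Each camera call takes 0.05 s, during which the arm holds its last target. There are 200 camera calls.

## Working session

There is one attempt and no reset: what is moved stays moved. The work goes in short steps, Python scripts to look and compute and a shell command to move; the robot and the scene stay as the last step left them, time stands still between calls to the robot, and variables do not carry over. Pictures are saved under pics/ and viewed, at most 10 in all, crops included, and the job is handed in when it is done.

```bash
mkdir -p pics; ls; cat > h.py <<'E'
import numpy as np, cv2
from cell import manip, optics
def world(cam):
    im,d=optics.camera(cam); c=optics.calibration(cam)
    K=np.array(c["camera_matrix"]);k1=c["k1"];R=np.array(c["R"]);t=np.array(c["t"])
    v,u=np.mgrid[0:400,0:640].astype(np.float64)
    p=np.stack([u,v],-1).reshape(-1,1,2)
    r=cv2.undistortPoints(p,K,np.array([k1,0,0,0.])).reshape(400,640,2)
    P=np.concatenate([r,np.ones((400,640,1))],-1)*d[...,None]
    return im,d,(P-t)@R
E
python3 - <<'E'
from h import *
for c in("scene","top"):
    im,d,W=world(c); cv2.imwrite(f"pics/{c}0.png",im[...,::-1]); np.savez(f"{c}0.npz",im=im,d=d,W=W)
s=manip.read_state(); print(s)
E
```

```text
pics
{'clock': 0.1, 'joints': array([-1.40957405e+00,  3.00395125e-01,  1.52148636e+00,  2.31483535e-06,
        1.32071369e+00, -6.65313459e-02]), 'qd': array([ 0.0003822 , -0.00188469, -0.00163738, -0.00037651, -0.00089708,
        0.00094213]), 'effort': array([ 1.16351348e-03, -5.32649231e+01, -3.53287303e+01,  7.09242490e-02,
        2.34777981e-02, -5.34850994e-05]), 'eef_pos': array([ 124.18255135, -535.56550401,  204.9680787 ]), 'eef_rot': array([-3.14059250e+00, -6.88868334e-05,  2.27753018e-01]), 'wrist_force': array([ 0.13231519,  0.06414888, -0.9148165 ]), 'moment': array([-0.02260725, -0.00444123, -0.02126104]), 'finger_force': 0.0, 'finger_gap': 93.73845261571269}
```

View pics/scene0.png

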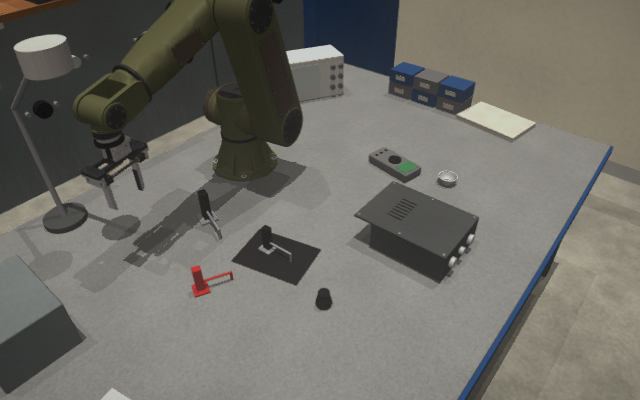

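View pics/top0.png

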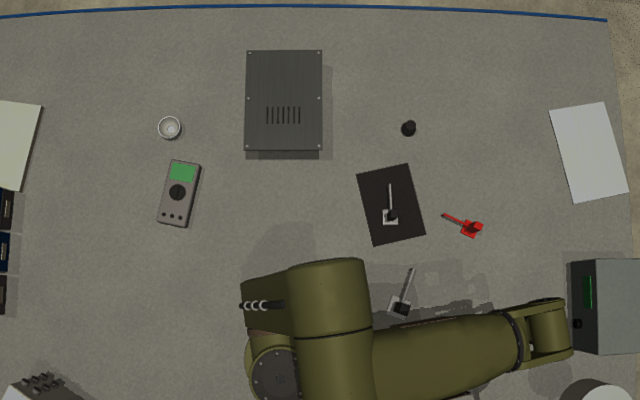

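The top picture shows the puller on its mat (grip about (390,214), hook end (390,184)), the red and larger look-alikes off the mat, and the unit with its cover's front edge at row ~150, columns 244-322. The meter and dish are at left, the loupe at (408,128).

```bash
python3 - <<'E'
from h import *
np.set_printoptions(precision=1,suppress=True)
z=np.load("top0.npz");W=z["W"];im=z["im"];d=z["d"]
# unit cover
m=(abs(W[...,2]-101)<8)&(np.indices(d.shape)[0]<170)&(abs(np.indices(d.shape)[1]-284)<60)
P=W[m][:,:2].astype(np.float32);print("unit",m.sum(),np.median(W[m][:,2]),cv2.boxPoints(cv2.minAreaRect(P)))
# mat
g=im.max(-1);v,u=np.indices(d.shape)
m=(g<60)&(u>350)&(u<432)&(v>155)&(v<252)&(abs(W[...,2])<8)
P=W[m][:,:2].astype(np.float32);b=cv2.minAreaRect(P);print("mat",b,cv2.boxPoints(b).mean(0),np.median(W[m][:,2]))
for cam in("top","scene"):
    z=np.load(cam+"0.npz");W=z["W"]
    near=(abs(W[...,0]-W[0,0,0])>=0)
    M=(np.hypot(W[...,0]-b[0][0],W[...,1]-b[0][1])<95)
    for lo,hi in((6,13),(20,45),(55,84),(84,100)):
        Q=W[M&(W[...,2]>lo)&(W[...,2]<hi)]
        if len(Q)>3: print(cam,lo,hi,len(Q),Q.mean(0),cv2.boxPoints(cv2.minAreaRect(Q[:,:2].astype(np.float32))).tolist())
z=np.load("top0.npz");W=z["W"]
for n,(uu,vv) in dict(gr=(391,214),tip=(390,185),loupe=(408,128),red=(474,230),big=(400,308),meter=(178,193),dish=(169,127)).items(): print(n,W[vv,uu])
E
```

```text
unit 7688 100.73041631747881 [[572.8 131.2]
 [576.2 -88.7]
 [881.2 -83.9]
 [877.8 135.9]]
mat ((444.8440856933594, -290.2071533203125), (219.18948364257812, 159.4982147216797), 13.455543518066406) [ 444.8 -290.2] 2.7469894236521215
top 6 13 556 [ 436.6 -284.3    7.8] [[352.22259521484375, -374.2585754394531], [537.431396484375, -374.6566467285156], [537.8099365234375, -198.53073120117188], [352.60113525390625, -198.13265991210938]]
top 20 45 80 [ 448.4 -284.    34.9] [[392.9627685546875, -278.05877685546875], [394.1387939453125, -294.0673828125], [497.4908447265625, -286.47479248046875], [496.3148193359375, -270.4661865234375]]
top 55 84 34 [ 402.3 -283.9   71.6] [[393.8692626953125, -277.48565673828125], [394.12640380859375, -297.7337646484375], [417.36676025390625, -297.4385986328125], [417.109619140625, -277.19049072265625]]
top 84 100 53 [ 406.1 -286.8   88.7] [[395.09234619140625, -277.452880859375], [396.18487548828125, -296.5927734375], [416.92681884765625, -295.4088134765625], [415.83428955078125, -276.2689208984375]]
scene 6 13 275 [ 442.  -289.9    7.7] [[336.9014892578125,
[... 243 characters left out ...]
81, -302.0942687988281], [501.8138122558594, -277.2622375488281], [398.1481628417969, -275.5588073730469]]
scene 55 84 77 [ 412.6 -292.4   69. ] [[392.8453674316406, -279.0592041015625], [395.1735534667969, -302.38055419921875], [422.5707092285156, -299.6455078125], [420.2425231933594, -276.32415771484375]]
scene 84 100 45 [ 409.1 -289.6   88.2] [[394.430908203125, -279.6357727050781], [395.61126708984375, -301.2574768066406], [421.8140869140625, -299.8269958496094], [420.63372802734375, -278.2052917480469]]
gr [ 402.1 -279.2   89. ]
tip [ 492.8 -284.7   38.6]
loupe [ 660.2 -338.    50. ]
red [ 363.5 -518.2   60.8]
big [ 149.6 -298.9  109.5]
meter [461.7 324.1  39. ]
dish [669.6 374.    8.6]
```

```bash
python3 - <<'E'
import cv2
a=cv2.imread("pics/top0.png")[150:260,340:450];b=cv2.imread("pics/scene0.png")[210:300,220:340]
cv2.imwrite("pics/c0.png",cv2.hconcat([cv2.resize(a,(400,400),interpolation=2),cv2.resize(b,(400,400),interpolation=2)]))
E
```

```text
(no output)
```

View pics/c0.png

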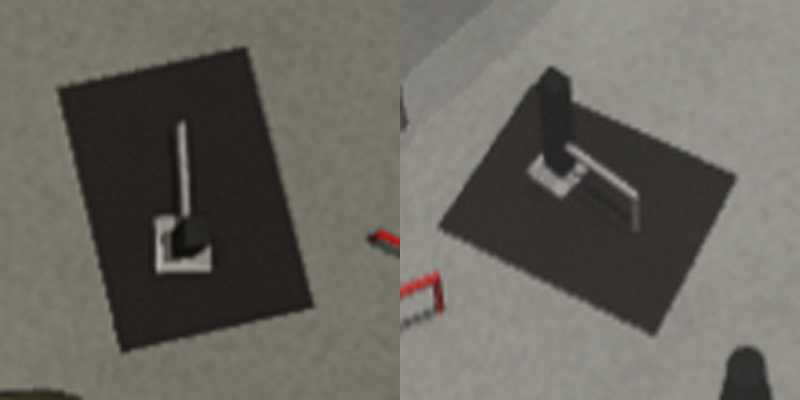

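The crop shows the puller's grip standing on its square foot. The rod runs nearly along world +x, and the mat is turned about 13°. Next I'll get its heading and the first move.

```bash
cat >> h.py <<'E'
def to(xyz,yaw,s=None):
    "shift in tool axes and turn about tool z to reach world TCP xyz, yaw, tool down"
    from scipy.spatial.transform import Rotation as Ro
    s=s or manip.read_state(); R=Ro.from_euler("xyz",s["eef_rot"]); T=Ro.from_euler("xyz",[np.pi,0,yaw])
    return np.round(R.inv().apply(np.array(xyz)-s["eef_pos"]),1), np.round((R.inv()*T).as_rotvec(),4)
E
python3 - <<'E'
from h import *
np.set_printoptions(precision=2,suppress=True)
for cam in("top","scene"):
    z=np.load(cam+"0.npz");W=z["W"];im=z["im"].astype(int)
    M=(W[...,0]>422)&(W[...,0]<500)&(abs(W[...,1]+286)<18)&(W[...,2]>26)&(W[...,2]<42)&(im.max(-1)>90)
    Q=W[M]; vx,vy,x0,y0=cv2.fitLine(Q[:,:2].astype(np.float32),cv2.DIST_HUBER,0,.01,.01).ravel()
    print(cam,len(Q),np.arctan(vy/vx),x0,y0,"y at 406:",y0+vy/vx*(406-x0),"xmax",Q[:,0].max())
    M=(np.hypot(W[...,0]-407,W[...,1]+288)<40)&(W[...,2]>6)&(W[...,2]<13)&(im.max(-1)>110)
    Q=W[M];print("foot",len(Q),cv2.minAreaRect(Q[:,:2].astype(np.float32)),Q[:,2].mean())
print(to((406,-287,130),0.05))
E
```

```text
top 50 0.02435424 461.36685 -284.99512 y at 406: -286.3438 xmax 497.2274429400997
foot 60 ((404.4347839355469, -288.0314636230469), (40.871070861816406, 41.236507415771484), 0.07448320835828781) 8.564818395736635
scene 50 0.041595683 460.74683 -286.398 y at 406: -288.67654 xmax 496.79610577233854
foot 53 ((411.1513977050781, -297.8650817871094), (49.46085739135742, 31.677757263183594), 32.505393981933594) 9.543590299755772
(array([ 330.7, -178.4,   75.2]), array([-0.  ,  0.  ,  0.18]))
```

```bash
python3 -m crank '[[100,110,-60,10,0,0,0.1],[100,331,-178,75,0,0,0.195],[100,331,-178,75,0,0,0.195],[100,331,-178,75,0,0,0.195],[100,331,-178,75,0,0,0.195],[100,331,-178,75,0,0,0.195],[100,331,-178,75,0,0,0.195],[100,331,-178,75,0,0,0.195],[100,331,-178,75,0,0,0.195],[100,331,-178,75,0,0,0.195]]' 40
python3 -m crank '[[100,0,0,0,0,0,0],[100,0,0,0,0,0,0]]'
python3 -c "
from h import *
print(to((406,-287.3,39),0.033))"
```

```text
clock: 1.1
eef_pos: [406.5, -287.3, 130.2]
eef_rot: [-3.141, 0.001, 0.034]
wrist_force: [-0.4, 0.4, 0.1]
finger_gap: 93.9
finger_force: 0.0
clock: 1.3
eef_pos: [405.8, -288.5, 130.7]
eef_rot: [3.141, -0.0, 0.031]
wrist_force: [0.1, 0.4, -0.1]
finger_gap: 94.1
finger_force: 0.0
(array([ 0.2, -1.2, 91.7]), array([ 0.0003, -0.0002, -0.0018]))
```

```bash
python3 -m crank '[[100,0,0,40,0,0,0],[100,0,0,75,0,0,0],[100,0,0,91,0,0,0],[100,0,0,91,0,0,0],[100,0,0,91,0,0,0]]' 40
python3 -c "
from h import *
print(to((406,-287.3,39),0.033),manip.read_state()['eef_pos'])"
python3 -m crank '[[0,0,0,0,0,0,0],[0,0,0,0,0,0,0],[0,0,0,0,0,0,0],[0,0,0,0,0,0,0],[0,0,0,0,0,0,0],[0,0,0,0,0,0,0],[0,0,0,0,0,0,0],[0,0,0,0,0,0,0]]' 40
```

```text
clock: 1.8
eef_pos: [406.4, -288.3, 40.2]
eef_rot: [3.141, -0.0, 0.032]
wrist_force: [-0.2, 0.1, -0.6]
finger_gap: 94.2
finger_force: 0.0
(array([-0.4, -1. ,  1.2]), array([ 0.0004, -0.0005, -0.0012])) [ 406.3939815  -288.33411667   40.20492338]
clock: 2.6
eef_pos: [406.4, -287.6, 39.4]
eef_rot: [-3.142, 0.0, 0.033]
wrist_force: [0.7, -0.2, -0.3]
finger_gap: 33.5
finger_force: 0.0
```

```bash
python3 -m crank '[[0,0,0,0,0,0,0],[0,0,0,0,0,0,0],[0,0,0,0,0,0,0],[0,0,0,0,0,0,0]]' 40
python3 -m crank '[[0,0,0,-5,0,0,0],[0,0,0,-30,0,0,0],[0,0,0,-70,0,0,0],[0,0,0,-80,0,0,0],[0,0,0,-80,0,0,0],[0,0,0,-80,0,0,0]]' 
python3 - <<'E'
from h import *
for c in("scene","top"):
    im,d,W=world(c); cv2.imwrite(f"pics/{c}1.png",im[...,::-1]); np.savez(f"{c}1.npz",im=im,d=d,W=W)
s=manip.read_state();p=s["eef_pos"];print(p,s["wrist_force"],s["moment"])
for c in("scene","top"):
    z=np.load(c+"1.npz");W=z["W"]
    M=(W[...,0]>p[0]+45)&(W[...,0]<p[0]+110)&(abs(W[...,1]-p[1])<20)&(W[...,2]>p[2]-45)&(W[...,2]<p[2]+15)
    Q=W[M]
    if len(Q)<5: print(c,len(Q));continue
    a=np.polyfit(Q[:,0],Q[:,1],1);print(c,len(Q),a[0],"dy at axis",np.polyval(a,p[0])-p[1],"xmax",Q[:,0].max()-p[0],"zmin",Q[:,2].min()-p[2])
E
```

```text
clock: 3.0
eef_pos: [406.4, -287.6, 39.3]
eef_rot: [-3.141, 0.0, 0.033]
wrist_force: [-0.3, 0.1, -0.8]
finger_gap: 19.6
finger_force: 40.0
clock: 3.6
eef_pos: [406.0, -287.3, 118.5]
eef_rot: [-3.141, 0.001, 0.033]
wrist_force: [0.3, -0.9, -1.8]
finger_gap: 19.9
finger_force: 40.0
[ 405.90022535 -287.20140268  118.03956151] [-0.01275721  0.55033006 -1.65391963] [ 0.00893987 -0.01364335  0.0304516 ]
scene 60 0.018640450048237552 dy at axis -0.7977344011568448 xmax 95.6269956314427 zmin -35.57838432338653
top 0
```

```bash
python3 - <<'E'
import cv2
a=cv2.imread("pics/scene1.png")[180:300,200:360]
cv2.imwrite("pics/c1.png",cv2.resize(a,(640,480),interpolation=2))
E
```

```text
(no output)
```

View pics/c1.png

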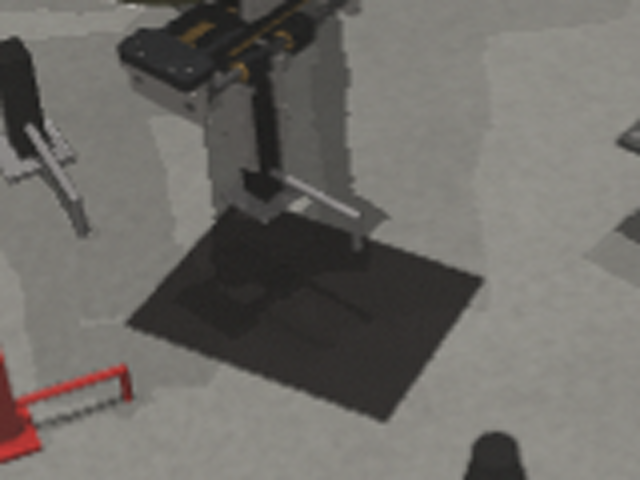

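The crop shows the puller held upright and level, clear of the mat, with the rod at (320,195) and the hook finger at (360,240). Next it goes in front of the unit.

```bash
cat >> h.py <<'E'
O=np.array([574.5,21.2]);YU=0.0157
def tip(X,Y,zt): # unit-frame hook tip -> shift/turn
    c,s=np.cos(YU),np.sin(YU); x=X-90
    return to((O[0]+c*x-s*Y,O[1]+s*x+c*Y,zt+36),YU)
def now():
    s=manip.read_state();c,n=np.cos(YU),np.sin(YU);d=s["eef_pos"][:2]-O
    return np.round([c*d[0]+n*d[1]+90,-n*d[0]+c*d[1],s["eef_pos"][2]-36],1),s["wrist_force"].round(1)
E
python3 -c "
from h import *
print(tip(-15,-85,32))"
```

```text
(array([  72.3, -219.4,   50.2]), array([-0.0015,  0.0018,  0.0171]))
```

```bash
python3 -m crank '[[0,20,-40,0,0,0,0],[0,40,-85,0,0,0,0],[0,50,-130,0,0,0,0.017],[0,60,-175,10,0,0,0.017],[0,72,-210,30,0,0,0.017],[0,72,-219,50,0,0,0.017],[0,72,-219,50,0,0,0.017],[0,72,-219,50,0,0,0.017]]' 
python3 -m crank '[[0,15,0,0,0,0,0],[0,30,0,0,0,0,0],[0,45,0,0,0,0,0],[0,50,0,0,0,0,0],[0,50,0,0,0,0,0],[0,50,0,0,0,0,0]]'
python3 -c "
from h import *
print(now(),tip(50,-85,32))"
```

```text
clock: 4.5
eef_pos: [470.9, -66.7, 69.2]
eef_rot: [-3.141, 0.001, 0.016]
wrist_force: [1.0, -0.5, -1.0]
finger_gap: 19.7
finger_force: 40.0
clock: 5.1
eef_pos: [520.7, -66.1, 69.6]
eef_rot: [-3.142, 0.0, 0.015]
wrist_force: [-0.6, -0.5, -1.6]
finger_gap: 20.0
finger_force: 40.0
(array([ 34.9, -86.4,  33.6]), array([-0.6, -0.5, -1.6])) (array([15.1, -1.4,  1.6]), array([-0.    ,  0.0002, -0.0006]))
```

```bash
cat > chk.py <<'E'
from h import *
import sys
p,f=now(); print(p,f,flush=True)
sys.exit(int(np.hypot(f[0],f[1])>2.8))
E
c="python3 -m crank"; q(){ python3 chk.py; }
python3 -m crank '[[0,5,0,0,0,0,0],[0,10,0,0,0,0,0],[0,10,0,0,0,0,0]]' >/dev/null; q && python3 -m crank '[[0,2,0,0,0,0,0],[0,2,0,0,0,0,0]]' >/dev/null && q && python3 -m crank '[[0,2,0,0,0,0,0],[0,2,0,0,0,0,0]]'  >/dev/null && q && python3 -m crank '[[0,2,0,0,0,0,0],[0,2,0,0,0,0,0]]' >/dev/null && q && python3 -m crank '[[0,2,0,0,0,0,0],[0,2,0,0,0,0,0]]' >/dev/null && q && python3 -m crank '[[0,2,0,0,0,0,0],[0,2,0,0,0,0,0]]' >/dev/null && q
```

```text
[ 45.9 -86.   33.6] [ 0.1 -0.2 -1.5]
[ 47.5 -85.9  33.4] [ 0.  -0.2 -1.8]
[ 49.5 -86.   33.5] [-0.1 -0.2 -1.2]
[ 51.6 -85.9  33.5] [-0.1 -0.5 -1.4]
[ 53.3 -85.9  33.4] [-1.1 -1.1 -0.4]
[ 55.2 -85.9  33.4] [-2.6 -0.5  0.4]
```

```bash
python3 -m crank '[[0,0,0,0,0,0,0],[0,0,0,0,0,0,0]]'>/dev/null; python3 chk.py;  python3 -m crank '[[0,1,0,0,0,0,0],[0,1,0,0,0,0,0]]'>/dev/null; python3 chk.py; python3 -m crank '[[0,0,0,0,0,0,0],[0,0,0,0,0,0,0]]'>/dev/null;python3 chk.py;
```

```text
[ 55.2 -86.   33.4] [-4.6  0.6 -0.3]
[ 56.3 -85.9  33.4] [-4.1  1.2  0.9]
[ 56.2 -85.9  33.4] [-4.8 -0.1  0.7]
```

```bash
for i in 1; do python3 -m crank '[[0,-1,0,0,0,0,0],[0,-1,0,0,0,0,0],[0,-1,0,0,0,0,0]]'>/dev/null; python3 chk.py;  python3 -m crank '[[0,-1,0,0,0,0,0],[0,-1,0,0,0,0,0],[0,-1,0,0,0,0,0]]'>/dev/null; python3 chk.py; python3 -m crank '[[0,-1,0,0,0,0,0],[0,-1,0,0,0,0,0],[0,-1,0,0,0,0,0]]'>/dev/null;python3 chk.py; done
```

```text
[ 55.7 -86.   33.6] [ 0.4  0.  -1.8]
[ 54.4 -86.   33.5] [-0.   0.  -2.6]
[ 53.4 -85.9  33.5] [ 0.3  1.  -1.8]
```

```bash
q(){ python3 chk.py; }
python3 -m crank '[[0,-10,0,0,0,0,0],[0,-19,0,0,0,0,0],[0,-19,-5,0,0,0,0],[0,-19,-10,0,0,0,0],[0,-19,-10,0,0,0,0]]' >/dev/null; q && python3 -m crank '[[0,0,-2,0,0,0,0],[0,0,-4,0,0,0,0]]' >/dev/null && q && python3 -m crank '[[0,0,-2,0,0,0,0],[0,0,-4,0,0,0,0]]' >/dev/null && q && python3 -m crank '[[0,0,-2,0,0,0,0],[0,0,-4,0,0,0,0]]' >/dev/null && q && python3 -m crank '[[0,0,-2,0,0,0,0],[0,0,-4,0,0,0,0]]' >/dev/null && q && python3 -m crank '[[0,0,-2,0,0,0,0],[0,0,-4,0,0,0,0]]' >/dev/null && q && python3 -m crank '[[0,0,-2,0,0,0,0],[0,0,-4,0,0,0,0]]' >/dev/null && q && python3 -m crank '[[0,0,-2,0,0,0,0],[0,0,-4,0,0,0,0]]' >/dev/null && q && python3 -m crank '[[0,0,-2,0,0,0,0],[0,0,-4,0,0,0,0]]' >/dev/null && q
```

```text
[ 34.6 -75.3  33.6] [-0.4  0.5 -1.1]
[ 34.5 -71.8  33.4] [ 0.5 -0.7 -1.8]
[ 34.4 -67.8  33.4] [ 0.8  0.1 -1.7]
[ 34.4 -63.8  33.4] [ 0.4 -0.5 -1.5]
[ 34.4 -59.8  33.5] [ 0.2  0.9 -2.1]
[ 34.4 -55.8  33.5] [ 0.5  0.2 -1.6]
[ 34.4 -51.8  33.4] [ 0.3  0.4 -1.1]
[ 34.4 -47.8  33.4] [-0.4  0.3 -0.8]
[ 34.4 -43.8  33.5] [ 0.5  0.5 -1.5]
```

```bash
q(){ python3 chk.py; }
q && python3 -m crank '[[0,0,-2,0,0,0,0],[0,0,-4,0,0,0,0]]' >/dev/null && q && python3 -m crank '[[0,0,-2,0,0,0,0],[0,0,-4,0,0,0,0]]' >/dev/null && q && python3 -m crank '[[0,0,-2,0,0,0,0],[0,0,-4,0,0,0,0]]' >/dev/null && q && python3 -m crank '[[0,0,-2,0,0,0,0],[0,0,-4,0,0,0,0]]' >/dev/null && q && python3 -m crank '[[0,0,-2,0,0,0,0],[0,0,-4,0,0,0,0]]' >/dev/null && q && python3 -m crank '[[0,0,-2,0,0,0,0],[0,0,-4,0,0,0,0]]' >/dev/null && q && python3 -m crank '[[0,0,-2,0,0,0,0],[0,0,-4,0,0,0,0]]' >/dev/null && q && python3 -m crank '[[0,0,-2,0,0,0,0],[0,0,-4,0,0,0,0]]' >/dev/null && q
```

```text
[ 34.4 -43.8  33.5] [ 0.5  0.5 -1.5]
[ 34.3 -39.8  33.4] [ 0.5  0.  -1.3]
[ 34.4 -35.8  33.4] [ 0.   0.1 -1. ]
[ 34.4 -31.8  33.5] [ 0.1  0.8 -0.9]
[ 34.3 -27.8  33.4] [ 0.8  0.6 -1.8]
[ 34.4 -23.8  33.5] [ 0.1  0.1 -1.4]
[ 34.4 -20.7  33.5] [ -0.7 -10.   -1.4]
```

```bash
q(){ python3 chk.py; }
python3 -m crank '[[0,0,2,0,0,0,0],[0,0,4,0,0,0,0],[0,0,4,0,0,0,0]]' >/dev/null; q; python3 -m crank '[[0,0,-1,0,0,0,0],[0,0,-1,0,0,0,0],[0,0,-1,0,0,0,0]]' >/dev/null ; q && python3 -m crank '[[0,0,-1,0,0,0,0],[0,0,-1,0,0,0,0],[0,0,-1,0,0,0,0]]' >/dev/null && q && python3 -m crank '[[0,0,-1,0,0,0,0],[0,0,-1,0,0,0,0],[0,0,-1,0,0,0,0]]' >/dev/null && q && python3 -m crank '[[0,0,-1,0,0,0,0],[0,0,-1,0,0,0,0],[0,0,-1,0,0,0,0]]' >/dev/null && q
python3 -c "
from h import *
im,d,W=world('scene');cv2.imwrite('pics/s2.png',cv2.resize(im[170:290,300:500,::-1],(800,480),interpolation=2))"
```

```text
[ 34.4 -24.   33.4] [ 1.   0.5 -1.6]
[ 34.4 -22.9  33.5] [-0.  -2.  -1.9]
[ 34.4 -22.3  33.5] [-0.4 -5.7 -1.7]
```

View pics/s2.png

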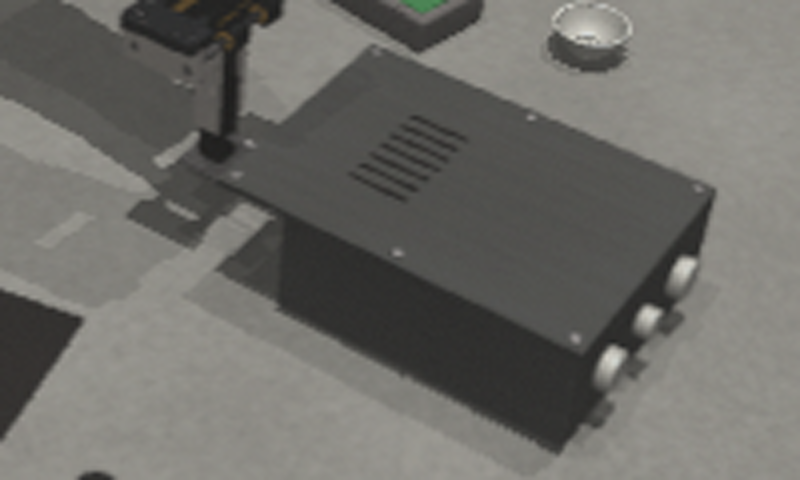

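The crop shows the hook reaching under the cover from the front, with the hand clear of the unit. Contact with the ring's side is at Y ≈ -23, so its centre is at Y ≈ -4.7. Now over the hole.

```bash
python3 -m crank '[[0,0,2,0,0,0,0],[0,0,2,-9,0,0,0],[0,0,2,-18,0,0,0],[0,0,2,-18,0,0,0],[0,0,-6,-18,0,0,0],[0,0,-12,-18,0,0,0],[0,0,-17.5,-18,0,0,0],[0,0,-17.5,-18,0,0,0],[0,0,-17.5,-18,0,0,0]]' >/dev/null; python3 chk.py;  python3 -m crank '[[0,0,0,3,0,0,0],[0,0,0,5,0,0,0],[0,0,0,5,0,0,0]]' >/dev/null; python3 chk.py && python3 -m crank '[[0,0,0,2,0,0,0],[0,0,0,2,0,0,0]]' >/dev/null; python3 chk.py;  python3 -m crank '[[0,0,0,2,0,0,0],[0,0,0,2,0,0,0]]' >/dev/null; python3 chk.py
```

```text
[34.3 -4.2 51.3] [ 0.4  0.3 -1.5]
[34.2 -4.6 46. ] [-0.2  0.4 -2.2]
[34.3 -4.5 44.2] [-0.8 -0.2 -2. ]
[34.2 -4.5 42.2] [-0.2  0.  -2.2]
```

```bash
q(){ python3 chk.py; }; z(){ python3 -c "
from h import *
import sys;sys.exit(int(now()[1][2]>2))"; }
python3 -m crank '[[0,0,0,2,0,0,0],[0,0,0,2,0,0,0]]' >/dev/null; q && z && python3 -m crank '[[0,0,0,2,0,0,0],[0,0,0,2,0,0,0]]' >/dev/null && q && z && python3 -m crank '[[0,0,0,2,0,0,0],[0,0,0,2,0,0,0]]' >/dev/null && q && z && python3 -m crank '[[0,0,0,2,0,0,0],[0,0,0,4,0,0,0],[0,0,0,4,0,0,0]]' >/dev/null && q
```

```text
[34.3 -4.4 40.2] [-0.3  0.3 -1.4]
[34.2 -4.4 38.2] [-0.1  0.1 -1.7]
[34.3 -4.4 36.2] [ 0.4 -0.4 -1.9]
[34.2 -4.5 32.1] [ 0.6  0.1 -0.6]
```

```bash
python3 -m crank '[[0,-2,0,0,0,0,0],[0,-4,0,0,0,0,0],[0,-4,0,0,0,0,0]]' >/dev/null; python3 chk.py;python3 -m crank '[[0,-1,0,0,0,0,0],[0,-2,0,0,0,0,0],[0,-3,0,0,0,0,0],[0,-4,0,0,0,0,0]]' >/dev/null; python3 chk.py; python3 -m crank '[[0,-1,0,0,0,0,0],[0,-2,0,0,0,0,0],[0,-3,0,0,0,0,0],[0,-4,0,0,0,0,0]]' >/dev/null; python3 chk.py
```

```text
[30.2 -4.5 32.5] [ 0.7  0.5 -1.6]
[26.8 -4.5 32.6] [ 5.2 -0.4 -5.6]
[22.8 -4.5 32.6] [ 4.7  1.1 -4.1]
```

```bash
python3 -m crank '[[0,-2,0,0,0,0,0],[0,-4,0,0,0,0,0],[0,-6,0,0,0,0,0],[0,-8,0,0,0,0,0],[0,-10,0,0,0,0,0],[0,-12,0,0,0,0,0],[0,-14,0,0,0,0,0],[0,-16,0,0,0,0,0],[0,-18,0,0,0,0,0],[0,-20,0,0,0,0,0]]' >/dev/null; python3 chk.py;python3 -m crank '[[0,-2,0,0,0,0,0],[0,-4,0,0,0,0,0],[0,-6,0,0,0,0,0],[0,-8,0,0,0,0,0],[0,-10,0,0,0,0,0],[0,-12,0,0,0,0,0],[0,-14,0,0,0,0,0],[0,-16,0,0,0,0,0],[0,-18,0,0,0,0,0],[0,-20,0,0,0,0,0]]' >/dev/null; python3 chk.py; python3 -m crank '[[0,-2,0,0,0,0,0],[0,-4,0,0,0,0,0],[0,-6,0,0,0,0,0],[0,-8,0,0,0,0,0],[0,-10,0,0,0,0,0],[0,-12,0,0,0,0,0],[0,-14,0,0,0,0,0]]' >/dev/null; python3 chk.py
```

```text
[ 2.8 -4.5 32.6] [ 5.4  1.2 -4.6]
[-17.2  -4.5  32.6] [ 4.7  1.1 -4.8]
[-31.2  -4.4  32.6] [ 4.9 -0.  -5. ]
```

Now creep to the stop, halting when the force rises clearly above the 5 N sliding drag.

```bash
q(){ python3 -c "
from h import *
import sys;p,f=now();print(p,f,flush=True);sys.exit(int(f[0]>8.5))"; }
python3 -m crank '[[0,-1,0,0,0,0,0],[0,-2,0,0,0,0,0],[0,-3,0,0,0,0,0],[0,-4,0,0,0,0,0],[0,-5,0,0,0,0,0]]' >/dev/null; q && python3 -m crank '[[0,-1,0,0,0,0,0],[0,-1,0,0,0,0,0]]' >/dev/null && q && python3 -m crank '[[0,-1,0,0,0,0,0],[0,-1,0,0,0,0,0]]' >/dev/null && q && python3 -m crank '[[0,-1,0,0,0,0,0],[0,-1,0,0,0,0,0]]' >/dev/null && q && python3 -m crank '[[0,-1,0,0,0,0,0],[0,-1,0,0,0,0,0]]' >/dev/null && q && python3 -m crank '[[0,-1,0,0,0,0,0],[0,-1,0,0,0,0,0]]' >/dev/null && q && python3 -m crank '[[0,-1,0,0,0,0,0],[0,-1,0,0,0,0,0]]' >/dev/null && q && python3 -m crank '[[0,-1,0,0,0,0,0],[0,-1,0,0,0,0,0]]' >/dev/null && q && python3 -m crank '[[0,-1,0,0,0,0,0],[0,-1,0,0,0,0,0]]' >/dev/null && q
```

```text
[-36.2  -4.4  32.6] [ 9.3 -0.  -6.9]
```

```bash
q(){ python3 -c "
from h import *
import sys;p,f=now();print(p,f,flush=True);sys.exit(int(f[0]>12))"; }
python3 -m crank '[[0,0,0,0,0,0,0],[0,0,0,0,0,0,0]]' >/dev/null; q && python3 -m crank '[[0,-1,0,0,0,0,0],[0,-1,0,0,0,0,0],[0,-1,0,0,0,0,0]]' >/dev/null && q && python3 -m crank '[[0,-1,0,0,0,0,0],[0,-1,0,0,0,0,0],[0,-1,0,0,0,0,0]]' >/dev/null && q && python3 -m crank '[[0,-1,0,0,0,0,0],[0,-1,0,0,0,0,0],[0,-1,0,0,0,0,0]]' >/dev/null && q
```

```text
[-36.   -4.5  32.7] [ 4.2  0.2 -3.4]
[-36.4  -4.5  32.8] [11.9  0.6 -8. ]
[-36.6  -4.5  33.4] [12.9  0.4 -3.5]
```

```bash
python3 -m crank '[[0,1,0,0,0,0,0],[0,2,0,0,0,0,0]]' >/dev/null; python3 chk.py; python3 - <<'E'
from h import *
c,n=np.cos(YU),np.sin(YU)
for cam in("top","scene"):
    im,d,W=world(cam); cv2.imwrite(f"pics/{cam}3.png",im[...,::-1]); np.savez(cam+"3.npz",im=im,d=d,W=W)
    D=W[...,:2]-O;X=c*D[...,0]+n*D[...,1];Y=-n*D[...,0]+c*D[...,1];Z=W[...,2]
    for y0 in(-90,-70,-50,50,70,90):
        m=(abs(Y-y0)<8)&(X>-30)&(X<20)&(Z>15)&(Z<93)
        print(cam,y0,m.sum(),X[m].min().round(1) if m.any() else "",np.percentile(X[m],20).round(1) if m.any() else "",Z[m].max().round() if m.any() else "")
a=cv2.imread("pics/top3.png")[120:200,220:350];cv2.imwrite("pics/c3.png",cv2.resize(a,(780,480),interpolation=2))
E
```

```text
[-35.9  -4.5  33. ] [ 2.  -0.2 -0.3]
top -90 48 -9.7 -8.6 93.0
top -70 53 -9.1 -8.6 93.0
top -50 54 -9.8 -8.9 93.0
top 50 53 -9.9 -8.6 93.0
top 70 48 -9.3 -8.1 93.0
top 90 49 -9.5 -8.2 93.0
scene -90 61 -5.4 -0.3 92.0
scene -70 41 -5.1 0.3 91.0
scene -50 14 -4.1 -0.8 91.0
scene 50 3 -3.8 -3.4 92.0
scene 70 2 -3.9 -3.4 92.0
scene 90 3 -4.6 -4.2 91.0
```

View pics/c3.png

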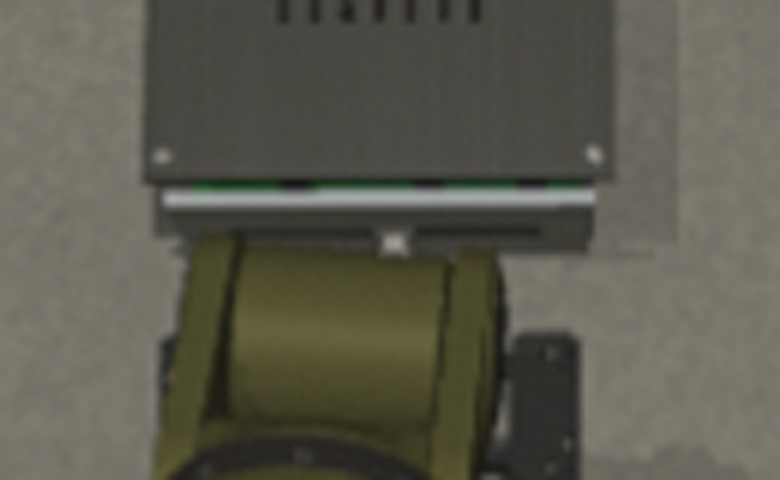

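The crop shows the drawer front as a bright strip protruding about 10 mm past the cover's edge (rows 185-205), as expected for 70 mm, and the force rose against a hard stop. Now unhook.

```bash
python3 -m crank '[[0,2,0,0,0,0,0],[0,4,0,0,0,0,0],[0,4,0,0,0,0,0],[0,4,0,-2,0,0,0],[0,4,0,-4,0,0,0]]' >/dev/null; python3 chk.py; python3 -m crank '[[0,0,0,-3,0,0,0],[0,0,0,-6,0,0,0],[0,0,0,-10,0,0,0],[0,0,0,-15,0,0,0],[0,0,0,-20,0,0,0],[0,0,0,-30,0,0,0],[0,0,0,-50,0,0,0],[0,0,0,-70,0,0,0],[0,0,0,-80,0,0,0],[0,0,0,-80,0,0,0]]' ; python3 chk.py
```

```text
[-32.9  -4.5  36.5] [ 1.  -0.9 -0.9]
clock: 21.55
eef_pos: [452.5, 14.8, 153.8]
eef_rot: [3.141, -0.003, 0.016]
wrist_force: [-0.1, -1.1, -1.2]
finger_gap: 19.5
finger_force: 40.0
[-32.1  -4.5 117.8] [-0.1 -1.1 -1.2]
```

```bash
python3 -c "
from h import *
print(to((406,-287.2,118),0.033))"
```

```text
(array([-51.4, 301.2,  35.7]), array([ 0.0002, -0.0025, -0.0172]))
```

```bash
python3 -m crank '[[0,-30,20,0,0,0,0],[0,-51,60,0,0,0,0],[0,-51,105,0,0,0,-0.017],[0,-51,150,0,0,0,-0.017],[0,-51,195,0,0,0,-0.017],[0,-51,240,10,0,0,-0.017],[0,-51,280,25,0,0,-0.017],[0,-51,301,36,0,0,-0.017],[0,-51,301,36,0,0,-0.017],[0,-51,301,36,0,0,-0.017]]'
python3 - <<'E'
from h import *
im,d,W=world("scene");cv2.imwrite("pics/scene4.png",im[...,::-1])
p=manip.read_state()["eef_pos"]; print(to((406,-287.2,118),0.033))
b=cv2.imread("pics/scene1.png");a=im[...,::-1]
M=(W[...,0]>p[0]+45)&(W[...,0]<p[0]+110)&(abs(W[...,1]-p[1])<25)&(W[...,2]>p[2]-50)&(W[...,2]<p[2]+15)
Q=W[M];print(len(Q),np.polyfit(Q[:,0],Q[:,1],1)[0],"xmax",Q[:,0].max()-p[0],"zmin",Q[:,2].min()-p[2])
f=lambda x:cv2.resize(np.ascontiguousarray(x[190:270,225:305]),(400,400),interpolation=cv2.INTER_CUBIC)
cv2.imwrite("pics/c4.png",cv2.hconcat([f(b),f(a)]))
E
```

```text
clock: 22.55
eef_pos: [405.2, -286.6, 115.5]
eef_rot: [-3.14, 0.001, 0.032]
wrist_force: [-0.4, 0.3, -1.2]
finger_gap: 19.9
finger_force: 40.0
(array([ 0.4,  0.9, -1.9]), array([-0.0007,  0.0006, -0.0001]))
56 0.04884737305204974 xmax 95.71192130030641 zmin -35.91055852169427
```

View pics/c4.png

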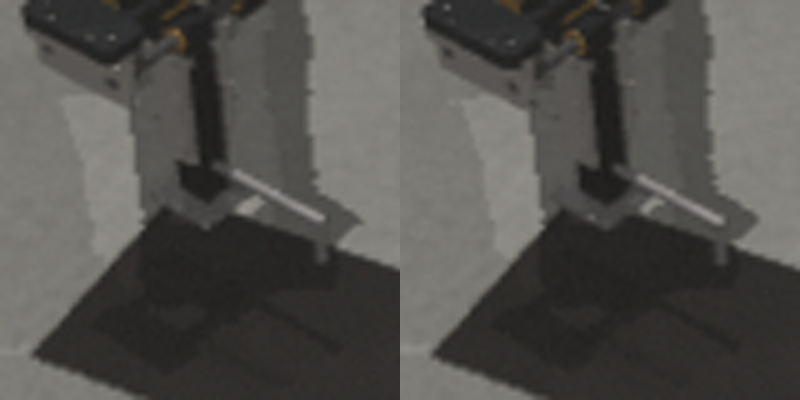

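The two crops match (before on the left, now on the right): the puller is still upright in the grip. Lowering it.

```bash
q(){ python3 -c "
from h import *
import sys;s=manip.read_state();f=s['wrist_force'];print(s['eef_pos'].round(1),f.round(1),flush=True);sys.exit(int(f[2]>2))"; }
python3 -m crank '[[0,0,0,20,0,0,0],[0,0,0,45,0,0,0],[0,0,0,62,0,0,0],[0,0,0,72,0,0,0],[0,0,0,72,0,0,0],[0,0,0,72,0,0,0]]'>/dev/null; q && python3 -m crank '[[0,0,0,1,0,0,0],[0,0,0,2,0,0,0],[0,0,0,2,0,0,0]]'>/dev/null && q && python3 -m crank '[[0,0,0,1,0,0,0],[0,0,0,1,0,0,0]]'>/dev/null && q && python3 -m crank '[[0,0,0,1,0,0,0],[0,0,0,1,0,0,0]]'>/dev/null && q && python3 -m crank '[[0,0,0,1,0,0,0],[0,0,0,1,0,0,0]]'>/dev/null && q && python3 -m crank '[[0,0,0,1,0,0,0],[0,0,0,1,0,0,0]]'>/dev/null && q && python3 -m crank '[[0,0,0,1,0,0,0],[0,0,0,1,0,0,0]]'>/dev/null && q
```

```text
[ 406.2 -286.9   45.3] [ 0.2 -0.5 -1.5]
[ 405.8 -287.    42.7] [ 0.3 -0.6 -1.4]
[ 405.7 -287.    41.4] [ 0.1 -0.7 -1.4]
[ 405.7 -286.9   40.3] [ 0.6 -0.3 -0.7]
[ 405.7 -287.    39.4] [-0.6  0.4 -1.6]
[ 405.8 -287.    39.3] [-5.4  3.5 11.8]
```

```bash
python3 -m crank '[[0,0,0,-0.5,0,0,0],[0,0,0,-0.5,0,0,0],[0,0,0,-0.5,0,0,0]]' 4;  python3 -m crank '[[25,0,0,-0.5,0,0,0],[30,0,0,-0.5,0,0,0],[40,0,0,-0.5,0,0,0],[50,0,0,-0.5,0,0,0],[60,0,0,-0.5,0,0,0],[80,0,0,-0.5,0,0,0],[100,0,0,-0.5,0,0,0],[100,0,0,-0.5,0,0,0],[100,0,0,-0.5,0,0,0],[100,0,0,-0.5,0,0,0]]'
```

```text
clock: 24.6
eef_pos: [405.8, -287.1, 39.3]
eef_rot: [3.141, -0.0, 0.033]
wrist_force: [-2.2, 0.9, 6.1]
finger_gap: 19.9
finger_force: 4.0
clock: 25.6
eef_pos: [405.7, -286.9, 39.5]
eef_rot: [-3.142, -0.0, 0.033]
wrist_force: [-0.3, 0.0, -0.2]
finger_gap: 88.7
finger_force: 0.0
```

Rise straight up, then withdraw toward the start side and look.

```bash
python3 -m crank '[[100,0,0,0,0,0,0],[100,0,0,-20,0,0,0],[100,0,0,-60,0,0,0],[100,0,0,-110,0,0,0],[100,0,0,-150,0,0,0],[100,0,0,-165,0,0,0],[100,-40,25,-165,0,0,0],[100,-80,50,-165,0,0,0],[100,-120,75,-165,0,0,0],[100,-120,75,-165,0,0,0]]'
python3 -m crank '[[100,-40,40,0,0,0,0],[100,-80,80,0,0,0,0],[100,-120,120,0,0,0,0],[100,-150,150,0,0,0,0],[100,-150,150,0,0,0,0],[100,-150,150,0,0,0,0],[100,-150,150,0,0,0,0],[100,-150,150,0,0,0,0]]'
python3 - <<'E'
from h import *
A=world("scene")[0][...,::-1];B=world("top")[0][...,::-1]
cv2.imwrite("pics/f.png",cv2.resize(cv2.vconcat([A[100:320,130:550],B[30:260,130:550]]),None,fx=1.3,fy=1.3))
E
```

```text
clock: 26.6
eef_pos: [284.8, -368.0, 204.6]
eef_rot: [3.141, 0.0, 0.028]
wrist_force: [-0.5, -0.4, -0.1]
finger_gap: 94.1
finger_force: 0.0
clock: 27.4
eef_pos: [144.6, -519.8, 204.6]
eef_rot: [3.142, -0.0, 0.034]
wrist_force: [-0.5, 0.2, -0.3]
finger_gap: 94.0
finger_force: 0.0
```

View pics/f.png

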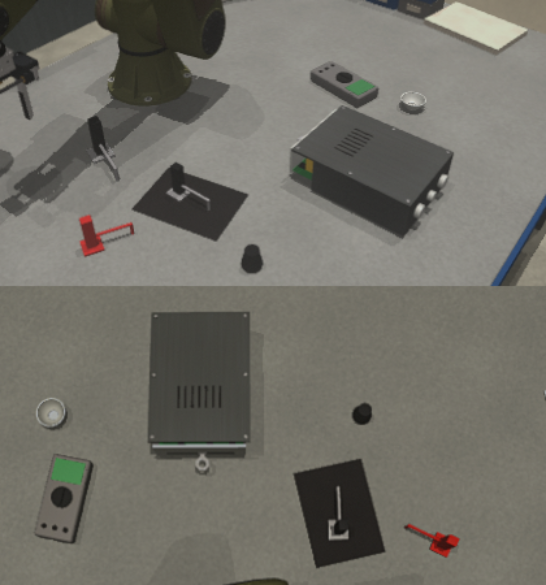

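The picture shows the drawer out with its eye at (202,463), the puller upright on its mat at (338,528), and everything else where it was.

```bash
python3 -c "
from cell import manip
print(manip.sign_off())"
```

```text
the job is handed in; nothing more can be done
None
```

The drawer is out to its stop, the puller stands upright back on its mat, the other things on the bench look unmoved, and the job is handed in at about 27.5 s.

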